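# Seat the four-hole weight on the fermenting box's press lid and shut the vent

### The job

Put the stoneware weight that has four holes on the round press lid of the clear fermenting box: turn it until all four holes line up with the lid's four studs and slide it gently down until it lies flat on the lid. Then turn the vent cap clockwise until it is fully shut. Do not force the weight on the studs or drop it, and leave the other things on the cart where they are.

Things in the scene. Friction and masses are not known exactly. Their poses are not given: they have to be found in the camera images.
- weight_grip (a point): Centre of the grip bar of the brown stoneware weight with four holes (0.6 kg): a disc 124 mm across, 20 mm thick, with the bar upright on its middle, 60 mm long (along this point's x), 16 wide (y), 40 high. This point is 40 mm above the disc's underside. The 14 mm through holes lie on a circle of radius 44 mm, at 45, 135, 225 and 315 degrees from the bar's x.
- lid_top (a point): Centre of the box's round white press lid (158 mm wide), on its upper face. Four fixed flat-topped steel studs, 10 mm thick, 16 mm high, stand on it 90 degrees apart on a circle of radius 44 mm. This point's axes are the box's: the lid may sit at any angle in its seal, NOT measured: see or feel where the studs are. weight_grip is 40 mm above this point when the weight is home, 56 mm on the stud tops.
- vent_grip (a point): On the upright axis of the grey vent cap on the box cover, at mid-height of its finger rib, 140 mm above the cart deck. The rib is 44 mm long (this point's x), 14 mm wide (y), and stands 24 mm above a round flange 48 mm across and 10 mm thick. The cap is 160 mm from the lid's centre, along the box's length (+y of the box).
- vent_cap (a joint): Turn of the vent cap, rad: 0 = shut, against its stop, rib straight across the box; grows anticlockwise seen from above, up to 1.45 = fully open. About 0.08 N m of friction; it stays where it is left.
- plain_weight: Bystander: smaller brown stoneware weight without holes, 100 mm across with a round knob, 56 mm high; origin under its centre.
- chopstick_a: Bystander: flat stainless chopstick, 220 mm long, 7 mm wide, 4 mm thick; origin under its middle.
- chopstick_b: Bystander: the other chopstick, the same.
- scraper: Bystander: scraper with wooden handle and grey silicone blade, 225 mm long, 55 mm wide; origin under its middle.
- box: The clear plastic fermenting box, fixed on the cart: 320 mm long (y), 210 mm wide (x), cover top 112 mm up; origin under its centre. Lid centre 55 mm to its -y, vent cap 105 mm to its +y.
- weight: The stoneware weight with four holes itself; origin at the centre of its underside, axes as weight_grip.
- press_lid (a joint): Height of the press lid, m: 0 at rest (its upper face then 118 mm above the cart deck, 6 mm above the box cover), negative when sunk. It hangs level in a soft bellows seal and sinks 1 mm per newton of load, down to a hard stop at -0.014. It can be turned in the seal only against about 1.2 N m of friction.

How it is judged:
By the outcome, as a careful person would: the job done as asked, in the order asked, and still so for the second after the job is handed in, with the robot touching nothing.
It also fails if it takes over 61 s, if anything falls off the work surface, if the arm or the gripper's body presses on something with over 40 N, if the wrist force passes 120 N, or if a joint passes its speed limit or range.

### The arm

A 7-joint arm with a two-finger parallel gripper is mounted at the origin on the work surface. World frame = base frame: x ahead of the robot, y to its left, z up, the work surface at z = 0. Lengths are in m, angles in rad, forces in N, time in s.
With the tool pointing down it reaches from about 0.425 to 0.875 m from the base axis. Payload 4.7 kg.
Tool frame: the origin (TCP) lies on the centre line of the jaws, within the pads' length; the fingertips stand 19 mm ahead of it and the grasp point (between the pads) is the TCP (ctrl.nose_length is the distance from the TCP to the fingertips, in m); z points along the fingers, x is the direction in which the jaws open and shut, and the axes are right-handed (so a half turn about z gives the same grasp; the last joint's range is limited). The gripper opens to 87 mm and grips with 3 to 60 N. Pads are 19 mm wide; open, the fingers measure 117 mm over their backs; the gripper's body (75 mm by 190 mm) begins 51 mm behind the grasp point.
Start: joints at [-1.23, 0.321, -0.07, 1.45, 0.023, 1.371, -0.057], TCP at [0.209, 0.616, 0.242] pointing down, gripper open.
Joint ranges: [-2.86, 2.86], [-0.3, 2.09], [-1.38, 1.24], [0.06, 2.45], [-1.56, 4.7], [0.09, 2.05], [-2.69, 2.69]. Speed limits (rad/s): [2.57, 2.57, 3.14, 3.14, 3.14, 3.14, 3.14].

### API

Orientations are given as a rotation vector (axis times angle).
In Python, from bench import ctrl gives the robot as it stands. The module is installed in compiled form; this text tells all that it offers.
- The arm moves only by the shell command python3 -m crank 'ROWS' [OPENING] [FORCE]. ROWS is a JSON object of lists of equal length, an entry for each row: "dp": the shift along the tool's x, y, z in cm, a list of three; "delta_rot": the turn, a rotation vector about the tool's x, y, z in rad, a list of three. In form: {"dp": [[x, y, z], ...], "delta_rot": [[rx, ry, rz], ...]}. A call has exactly 8 rows; each row shifts and turns the commanded pose from where the row before left it, along the tool's axes as they then stand; what a row does not reach is not made up. A row lasts 1/10 s, in which the tool goes at most 50 mm and 8.59 degrees, less where a joint would pass 70% of its speed; a pose out of reach is approached as far as the arm can. A call with a gripper value outside its range is refused whole. OPENING is the finger opening in cm, from 0 to 8.7, set as the call begins (- or left out, the last holds). The fingers move at their own pace and stop on an object; FORCE is the grip in N (left out, the last holds). Time passes only in rows, so rows that do not move let the fingers close, or fill a call up. It gives the time, the measured TCP pose, the force and the opening at its end, in the units of the state.
- ctrl.get_state(): the state, without advancing time (a new reading comes with each control period).
- ctrl.get_image(name): name is "scene" or "top" or "wrist"; returns the picture (480x640x3 uint8, blue, green, red); there is no depth.
- ctrl.camera_info(name): a dict with "camera_matrix" (3x3 intrinsics, pixels), "D" ([k1, k2, p1, p2, k3] as OpenCV has them; the pictures are not rectified), "xyz" and "orientation" of the camera in the world. Camera axes: x right, y down, z forward; pixel columns grow to the right and rows downward; lengths in m; the calibration is good to about 2 mm. A picture is of the moment at which its call begins: read the wrist's pose just before it. camera_info takes no time and is no camera call; for the wrist camera it gives the pose at the moment of the call.
- ctrl.close_job(): hands the job in, once; it reports no verdict.
The state is a dict: "time": time; "joint_positions": joint angles; "qd": joint speeds; "joint_torque": joint torques, N m; "position": TCP position; "tool_rot": TCP orientation; "ft_force": force on the tool from outside, world axes, zero at the start; "torque": the same for the moment, N m; "grip_width": opening from 0.0 (shut) to 1.0 (fully open).
Only numpy, scipy, OpenCV 4.12 (cv2) and the standard library are available. Lean on these libraries where they do the work, as an engineer would, in place of code of your own. Each camera call takes 0.05 s, during which the arm holds its last target.

## Working session

There is one attempt and no reset: what is moved stays moved. The work goes in short steps, Python scripts to look and compute and a shell command to move; the robot and the scene stay as the last step left them, time stands still between calls to the robot, and variables do not carry over. Pictures are saved under pics/ and viewed, and the job is handed in when it is done.

```bash
mkdir -p pics
cat > h.py <<'E'
import numpy as np, cv2
from bench import ctrl
from scipy.spatial.transform import Rotation as R
def snap(n,f):
    i=ctrl.camera_info(n); im=ctrl.get_image(n); cv2.imwrite('pics/'+f,im); return im,i
E
python3 - <<'E'
from h import *
s=ctrl.get_state(); print({k:np.round(v,3) for k,v in s.items()})
for n in ("scene","top","wrist"):
    im,i=snap(n,n+"0.png"); print(n,i)
E
```

```text
{'time': np.float64(0.0), 'joint_positions': array([-1.23 ,  0.322, -0.07 ,  1.452,  0.023,  1.371, -0.057]), 'qd': array([-0.001,  0.   , -0.001,  0.001, -0.001, -0.001,  0.   ]), 'joint_torque': array([-2.0000e-03, -4.9129e+01, -4.0500e-01, -3.1253e+01, -6.4000e-02,
        4.3000e-02,  0.0000e+00]), 'position': array([0.209, 0.615, 0.24 ]), 'tool_rot': array([ 2.552e+00,  1.830e+00, -2.000e-03]), 'ft_force': array([-0.27 ,  0.039, -0.314]), 'torque': array([-0.04 , -0.004, -0.007]), 'grip_width': np.float64(1.003)}
scene {'camera_matrix': array([[603.2962513 ,   0.        , 325.5942369 ],
       [  0.        , 603.2962513 , 239.30756338],
       [  0.        ,   0.        ,   1.        ]]), 'D': array([-0.10007799,  0.        ,  0.        ,  0.        ,  0.        ]), 'xyz': array([ 0.97518236, -0.78546049,  0.91349316]), 'orientation': array([-2.2484229 , -0.55218718,  0.26452376])}
top {'camera_matrix': array([[471.23857895,   0.        , 320.48508903],
       [  0.        , 471.23857895, 243.43856227],
       [  0.        ,   0.        ,   1.        ]]), 'D': array([-0.09743088,  0.        ,  0.        ,  0.        ,  0.        ]), 'xyz': array([0.45994929, 0.03356435, 1.31846244]), 'orientation': array([-2.1727328 ,  2.20198156, -0.09261628])}
wrist {'camera_matrix': array([[408.33917618,   0.        , 318.34478889],
       [  0.        , 408.33917618, 241.60049283],
       [  0.        ,   0.        ,   1.        ]]), 'D': array([-0.05941751,  0.        ,  0.        ,  0.        ,  0.        ]), 'xyz': array([0.13665263, 0.63954427, 0.38318584]), 'orientation': array([2.35987107, 1.69189105, 0.23685106])}
```

View pics/top0.png

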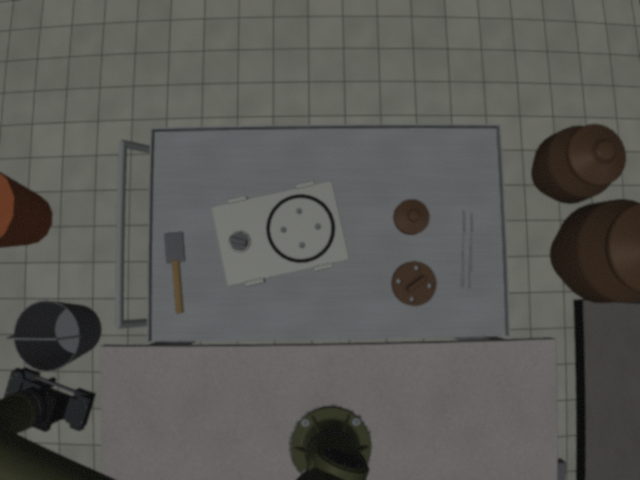

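View pics/scene0.png

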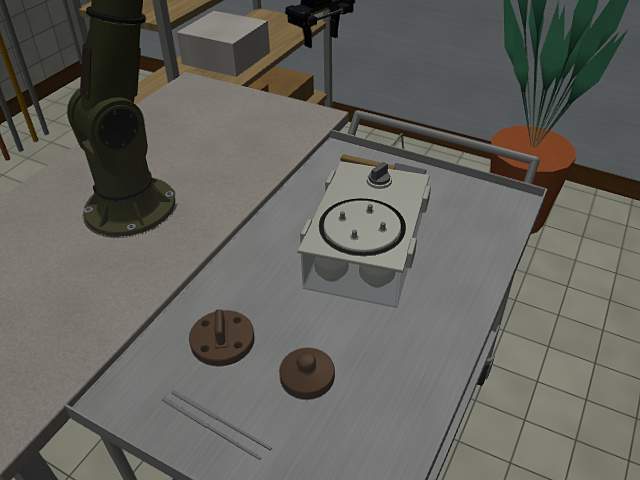

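View pics/wrist0.png

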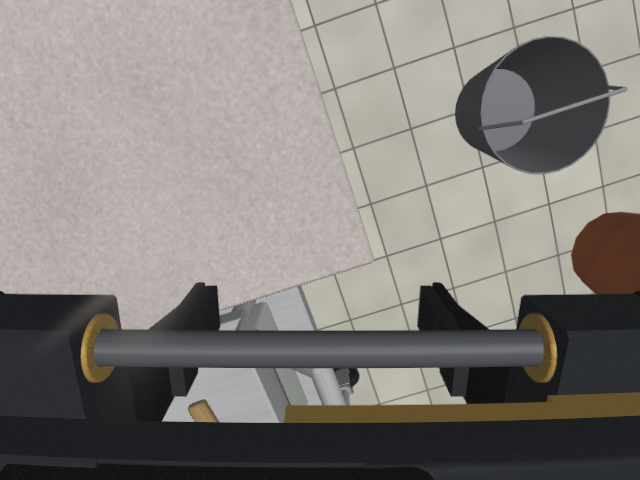

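Run:
```python
from h import *
t=cv2.imread('pics/top0.png'); s=cv2.imread('pics/scene0.png')
a=cv2.resize(t[170:310,200:360],None,fx=5,fy=5,interpolation=cv2.INTER_CUBIC)[:600]
a=cv2.resize(t[175:295,200:360],(800,600),interpolation=cv2.INTER_CUBIC)
b=cv2.resize(t[250:315,375:455],(800,650),interpolation=cv2.INTER_CUBIC)[:600]
c=cv2.resize(s[150:310,290:450],(600,600),interpolation=cv2.INTER_CUBIC)
d=cv2.resize(s[300:375,180:280],(800,600),interpolation=cv2.INTER_CUBIC)
for n,x in zip('abcd',(a,b,c,d)): cv2.imwrite(f'pics/z{n}.png',cv2.convertScaleAbs(x,alpha=1.6))
```

```text
(no output)
```

View pics/za.png

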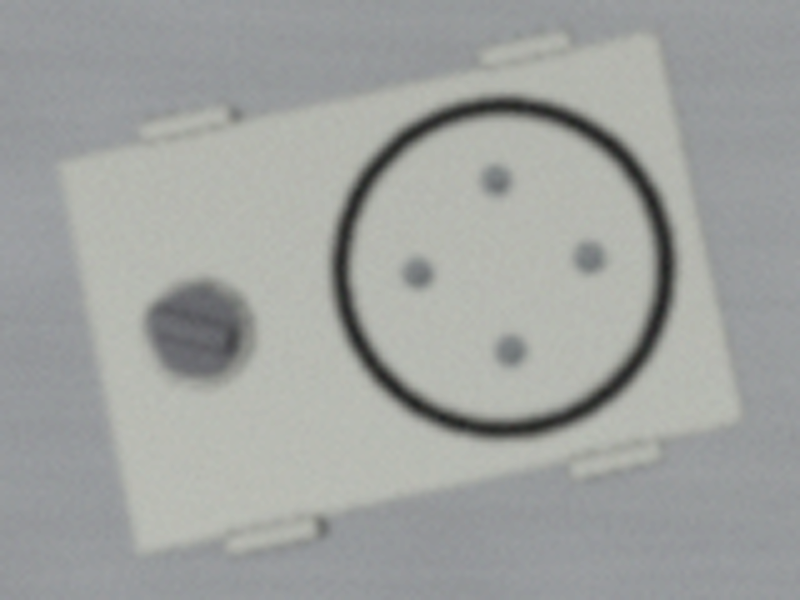

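View pics/zb.png

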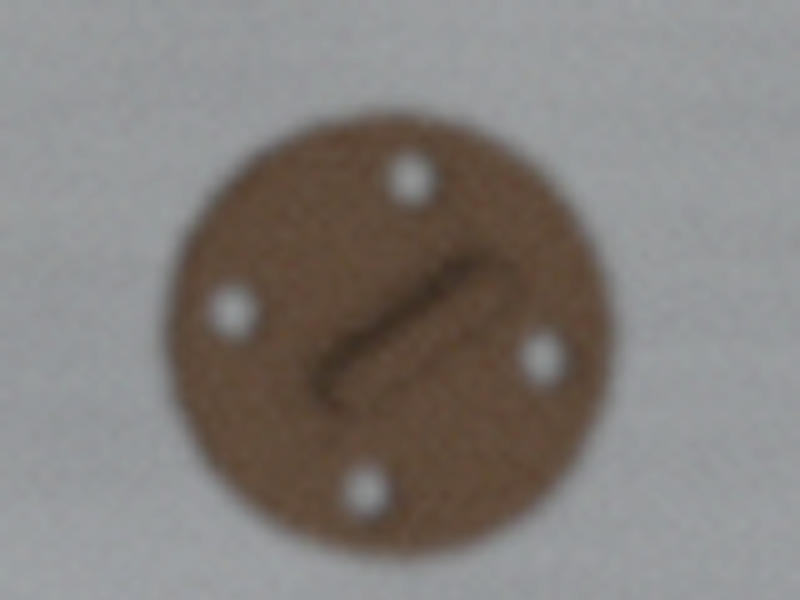

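View pics/zc.png

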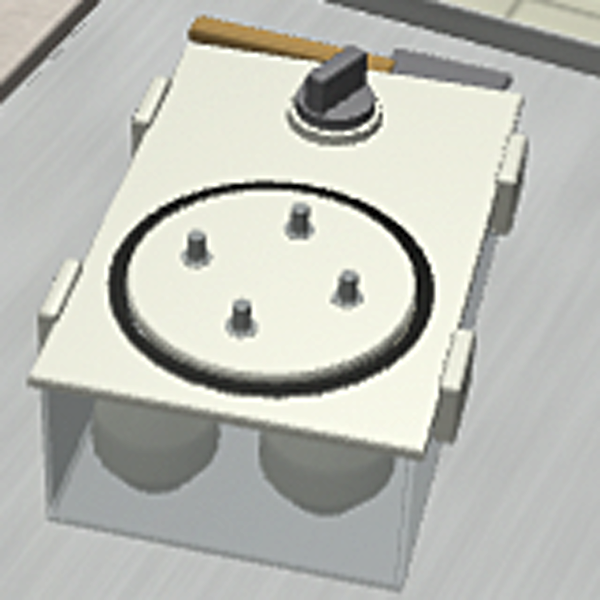

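View pics/zd.png

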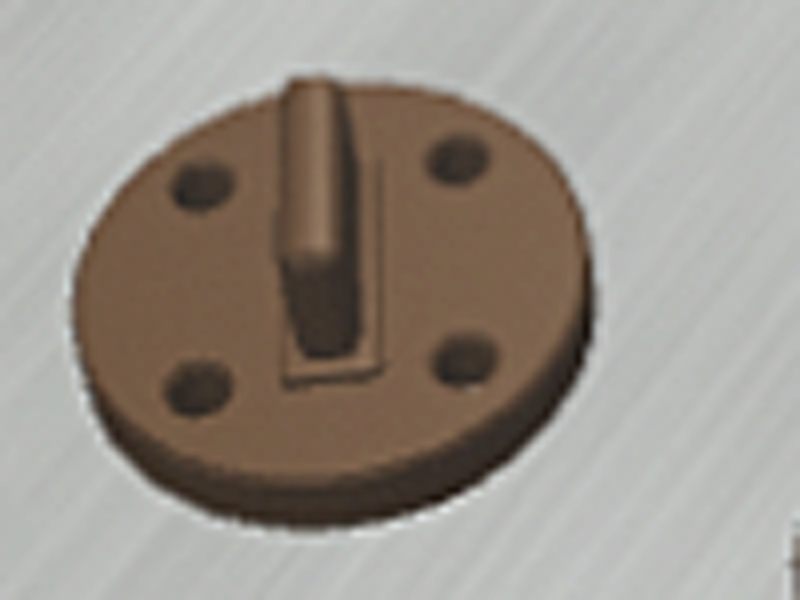

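```bash
cat >> h.py <<'E'
def rays(i,px):
    u=cv2.undistortPoints(np.array(px,float).reshape(-1,1,2),i['camera_matrix'],i['D']).reshape(-1,2)
    d=np.c_[u,np.ones(len(u))]@R.from_rotvec(i['orientation']).as_matrix().T
    return np.array(i['xyz']),d/np.linalg.norm(d,axis=1)[:,None]
def atz(i,px,z):
    o,d=rays(i,px); return o+d*((z-o[2])/d[:,2])[:,None]
def tri(i1,p1,i2,p2):
    o1,d1=rays(i1,p1);o2,d2=rays(i2,p2);out=[]
    for a,b in zip(d1,d2):
        A=np.c_[a,-b];t=np.linalg.lstsq(A,o2-o1,rcond=None)[0]
        out.append(np.r_[(o1+a*t[0]+o2+b*t[1])/2,np.linalg.norm(o1+a*t[0]-o2-b*t[1])])
    return np.array(out)
def un(p,s,x0,y0): return [((x+.5)/s-.5+x0,(y+.5)/s-.5+y0) for x,y in p]
E
python3 - <<'E'
from h import *
np.set_printoptions(precision=4,suppress=True)
T=ctrl.camera_info('top');S=ctrl.camera_info('scene')
st=un([(497,180),(590,258),(511,350),(417,272)],5,200,175)
ss=un([(349,273),(241,302),(197,232),(301,206)],3.75,290,150)
r=tri(T,st,S,ss);print(r,r.mean(0))
wt=un([(410,180),(543,357),(366,490),(232,310)],10,375,250)
ws=un([(465,358),(199,388),(203,187),(458,160)],8,180,300)
r=tri(T,wt,S,ws);print(r,r.mean(0))
# vent: rib top centre
print(tri(T,un([(190,325)],5,200,175),S,un([(338,66)],3.75,290,150)))
# box cover corners top: FL..., 
bt=un([(60,162),(655,35),(740,422),(138,550)],5,200,175)
bs=un([(523,97),(420,455),(32,380),(190,40)],3.75,290,150)
print(tri(T,bt[:3],S,bs[:3]))
E
```

```text
[[0.6347 0.0759 0.1334 0.0026]
 [0.594  0.0291 0.1331 0.0017]
 [0.5477 0.0695 0.1341 0.0016]
 [0.5881 0.1167 0.1332 0.0019]] [0.5911 0.0728 0.1334 0.002 ]
[[ 0.4874 -0.2423  0.0171  0.0006]
 [ 0.4373 -0.2786  0.0171  0.0016]
 [ 0.4015 -0.2281  0.0171  0.0016]
 [ 0.4518 -0.1919  0.017   0.0014]] [ 0.4445 -0.2352  0.0171  0.0013]
[[0.5606 0.2288 0.1486 0.0002]]
[[ 0.6509  0.3042  0.1075  0.0018]
 [ 0.7133 -0.0068  0.1057  0.0005]
 [ 0.5106 -0.0475  0.1052  0.0005]]
```

```bash
cat >> h.py <<'E'
import json,sys
def yaw(s=None):
    s=s or ctrl.get_state(); M=R.from_rotvec(s['tool_rot']).as_matrix(); return np.degrees(np.arctan2(M[1,0],M[0,0]))
def down(y): 
    return R.from_euler('z',y,degrees=True)*R.from_rotvec([np.pi,0,0])
def plan(p,y,n=8,cmd=None):
    s=ctrl.get_state(); p0=s['position']; R0=R.from_rotvec(s['tool_rot'])
    dr=(R0.inv()*down(y)).as_rotvec()/n
    dp=[];
    for k in range(8):
        M=(R0*R.from_rotvec(dr*k)).as_matrix()
        dp.append([round(float(v),2) for v in M.T@(np.array(p)-p0)/n*100] if k<n else [0,0,0])
    rr=[[round(float(v),3) for v in dr] if k<n else [0,0,0] for k in range(8)]
    print('at',p0.round(4),round(yaw(s),2)); print(json.dumps({"dp":dp,"delta_rot":rr}))
E
python3 -c "
from h import *
plan([.43,.33,.25],55)"
```

```text
at [0.2086 0.6152 0.2407] 71.28
{"dp": [[-2.49, 3.77, -0.11], [-2.35, 3.85, -0.11], [-2.21, 3.93, -0.11], [-2.07, 4.01, -0.11], [-1.93, 4.08, -0.11], [-1.78, 4.15, -0.11], [-1.64, 4.21, -0.11], [-1.48, 4.26, -0.12]], "delta_rot": [[0.0, 0.0, 0.036], [0.0, 0.0, 0.036], [0.0, 0.0, 0.036], [0.0, 0.0, 0.036], [0.0, 0.0, 0.036], [0.0, 0.0, 0.036], [0.0, 0.0, 0.036], [0.0, 0.0, 0.036]]}
```

```bash
python3 -m crank '{"dp": [[-2.5,3.8,-0.1],[-2.4,3.8,-0.1],[-2.2,3.9,-0.1],[-2.1,4.0,-0.1],[-1.9,4.1,-0.1],[-1.8,4.1,-0.1],[-1.6,4.2,-0.1],[-1.5,4.3,-0.1]], "delta_rot": [[0,0,0.036],[0,0,0.036],[0,0,0.036],[0,0,0.036],[0,0,0.036],[0,0,0.036],[0,0,0.036],[0,0,0.036]]}' 8.7 30
python3 -c "
from h import *
plan([.50,0.0,.25],35.5)"
```

```text
time: 0.95
position: [0.4297, 0.3282, 0.2495]
tool_rot: [-2.79, -1.443, -0.0]
ft_force: [0.1, -0.3, 0.1]
grip_width: 1.003
at [0.4297 0.3282 0.2495] 54.71
{"dp": [[-2.84, 3.09, -0.01], [-2.71, 3.2, -0.01], [-2.57, 3.31, -0.01], [-2.43, 3.42, -0.01], [-2.29, 3.52, -0.01], [-2.14, 3.61, -0.01], [-1.98, 3.7, -0.01], [-1.83, 3.78, -0.01]], "delta_rot": [[-0.0, -0.0, 0.042], [-0.0, -0.0, 0.042], [-0.0, -0.0, 0.042], [-0.0, -0.0, 0.042], [-0.0, -0.0, 0.042], [-0.0, -0.0, 0.042], [-0.0, -0.0, 0.042], [-0.0, -0.0, 0.042]]}
```

```bash
python3 -c "
from h import *
im,i=snap('wrist','w1.png');json.dump({k:np.array(v).tolist() for k,v in i.items()},open('w1.json','w'))"; python3 -m crank '{"dp": [[-2.8,3.1,0],[-2.7,3.2,0],[-2.6,3.3,0],[-2.4,3.4,0],[-2.3,3.5,0],[-2.1,3.6,0],[-2.0,3.7,0],[-1.8,3.8,0]], "delta_rot": [[0,0,0.042],[0,0,0.042],[0,0,0.042],[0,0,0.042],[0,0,0.042],[0,0,0.042],[0,0,0.042],[0,0,0.042]]}'
python3 -c "
from h import *
im,i=snap('wrist','w2.png');json.dump({k:np.array(v).tolist() for k,v in i.items()},open('w2.json','w'))
plan([.4445,-0.2352,.15],35.5)"
```

```text
time: 1.8
position: [0.4999, 0.001, 0.2495]
tool_rot: [-2.992, -0.956, -0.0]
ft_force: [-0.2, -0.3, -0.3]
grip_width: 1.001
at [ 0.5009 -0.0078  0.2499] 34.79
{"dp": [[-2.2, 1.93, 1.26], [-2.2, 1.92, 1.26], [-2.21, 1.92, 1.26], [-2.21, 1.92, 1.26], [-2.21, 1.92, 1.25], [-2.22, 1.91, 1.25], [-2.22, 1.91, 1.25], [-2.22, 1.91, 1.25]], "delta_rot": [[0.001, 0.0, -0.002], [0.001, 0.0, -0.002], [0.001, 0.0, -0.002], [0.001, 0.0, -0.002], [0.001, 0.0, -0.002], [0.001, 0.0, -0.002], [0.001, 0.0, -0.002], [0.001, 0.0, -0.002]]}
```

View pics/w1.png

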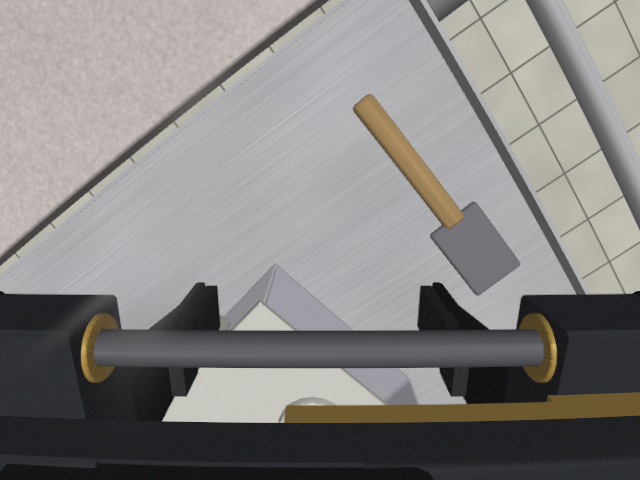

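View pics/w2.png

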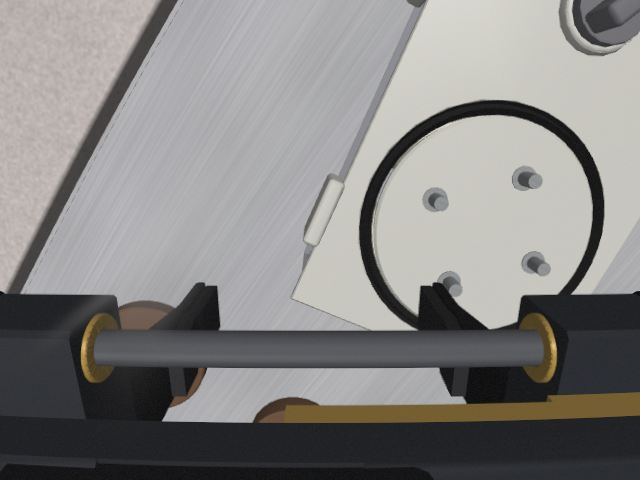

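Run:
```python
from h import *
np.set_printoptions(precision=4,suppress=True)
i={k:np.array(v) for k,v in json.load(open('w2.json')).items()}
im=cv2.imread('pics/w2.png')
c=cv2.resize(im[160:310,410:570],None,fx=5,fy=5,interpolation=cv2.INTER_CUBIC)[:600]
cv2.imwrite('pics/w2z.png',cv2.resize(im[165:305,400:586],None,fx=4.25,fy=4.25,interpolation=cv2.INTER_CUBIC))
cv2.imwrite('pics/w2v.png',cv2.resize(im[0:60,550:640],None,fx=8,fy=8,interpolation=cv2.INTER_CUBIC))
P=atz(i,[(440.5,203),(536,181),(543,268),(454.5,289)],.134);print(P,P.mean(0))
```

```text
[[0.5479 0.069  0.134 ]
 [0.5893 0.1164 0.134 ]
 [0.6349 0.076  0.134 ]
 [0.5945 0.0288 0.134 ]] [0.5917 0.0725 0.134 ]
```

View pics/w2z.png

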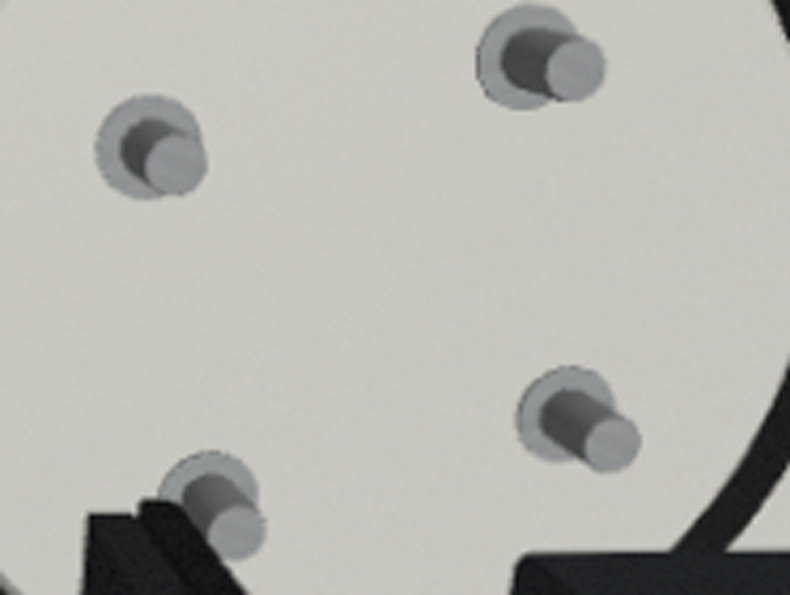

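View pics/w2v.png

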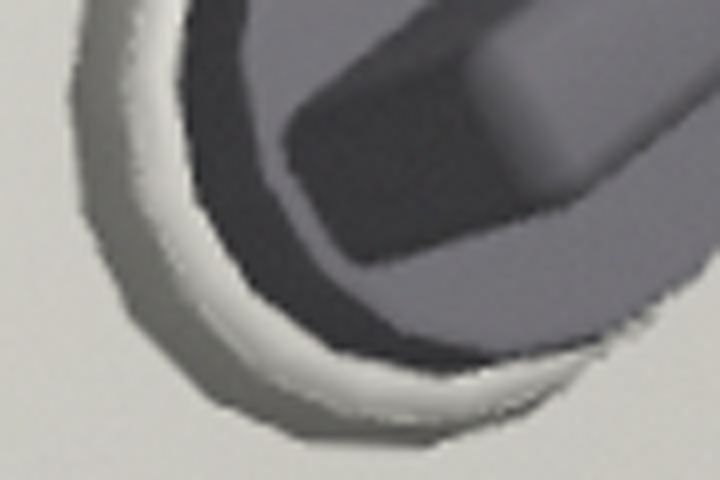

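```bash
python3 - <<'E'
from h import *
np.set_printoptions(precision=4,suppress=True)
i={k:np.array(v) for k,v in json.load(open('w2.json')).items()}
P=atz(i,un([(176,163),(575,69),(612,444),(237,533)],4.25,400,165),.134);print(P,P.mean(0))
c=P.mean(0)[:2]; a=np.degrees(np.arctan2(*(P[:,:2]-c).T[::-1]));print(a,np.linalg.norm(P[:,:2]-c,axis=1))
# rib edge direction at top z .152
Q=atz(i,un([(575,200),(720,100),(480,40),(545,0)],8,550,0),.152);print(Q)
E
python3 -m crank '{"dp": [[-2.2,1.9,1.2],[-2.2,1.9,1.2],[-2.2,1.9,1.2],[-2.2,1.9,1.2],[-2.2,1.9,1.2],[-2.2,1.9,1.2],[-2.2,1.9,1.2],[-2.2,1.9,1.2]], "delta_rot": [[0,0,-0.002],[0,0,-0.002],[0,0,-0.002],[0,0,-0.002],[0,0,-0.002],[0,0,-0.002],[0,0,-0.002],[0,0,-0.002]]}'
python3 -c "
from h import *
plan([.4445,-0.2352,.044],35.5)"
```

```text
[[0.5482 0.0692 0.134 ]
 [0.5887 0.116  0.134 ]
 [0.6358 0.0757 0.134 ]
 [0.5955 0.0286 0.134 ]] [0.5921 0.0724 0.134 ]
[-175.8341   94.4277    4.3178  -85.4414] [0.044  0.0438 0.0439 0.0439]
[[0.5606 0.2072 0.152 ]
 [0.5646 0.2188 0.152 ]
 [0.5478 0.2103 0.152 ]
 [0.5498 0.2152 0.152 ]]
time: 2.65
position: [0.4463, -0.2244, 0.1531]
tool_rot: [-2.983, -0.983, -0.001]
ft_force: [0.4, 0.2, 0.7]
grip_width: 1.001
at [ 0.4463 -0.2244  0.1531] 36.48
{"dp": [[-0.1, 0.1, 1.36], [-0.1, 0.1, 1.36], [-0.1, 0.1, 1.36], [-0.1, 0.1, 1.36], [-0.1, 0.1, 1.36], [-0.1, 0.1, 1.36], [-0.1, 0.1, 1.36], [-0.1, 0.1, 1.36]], "delta_rot": [[-0.0, -0.0, 0.002], [-0.0, -0.0, 0.002], [-0.0, -0.0, 0.002], [-0.0, -0.0, 0.002], [-0.0, -0.0, 0.002], [-0.0, -0.0, 0.002], [-0.0, -0.0, 0.002], [-0.0, -0.0, 0.002]]}
```

```bash
python3 -m crank '{"dp": [[0,0,1.4],[0,0,1.4],[0,0,1.4],[0,0,1.4],[0,0,0.7],[0,0,0],[0,0,0],[0,0,0]], "delta_rot": [[0,0,0],[0,0,0],[0,0,0],[0,0,0],[0,0,0],[0,0,0],[0,0,0],[0,0,0]]}'
python3 -c "
from h import *
im,i=snap('wrist','w3.png');snap('top','t3.png')
plan([.4445,-0.2352,.044],35.5)"
```

```text
time: 3.45
position: [0.4472, -0.2239, 0.0912]
tool_rot: [2.983, 0.982, 0.002]
ft_force: [0.1, 0.7, -0.8]
grip_width: 1.003
at [ 0.4471 -0.224   0.0911] 36.44
{"dp": [[-0.11, 0.09, 0.59], [-0.11, 0.09, 0.59], [-0.11, 0.09, 0.59], [-0.11, 0.09, 0.59], [-0.11, 0.09, 0.59], [-0.11, 0.09, 0.59], [-0.11, 0.1, 0.59], [-0.11, 0.1, 0.59]], "delta_rot": [[0.0, -0.0, 0.002], [0.0, -0.0, 0.002], [0.0, -0.0, 0.002], [0.0, -0.0, 0.002], [0.0, -0.0, 0.002], [0.0, -0.0, 0.002], [0.0, -0.0, 0.002], [0.0, -0.0, 0.002]]}
```

View pics/w3.png

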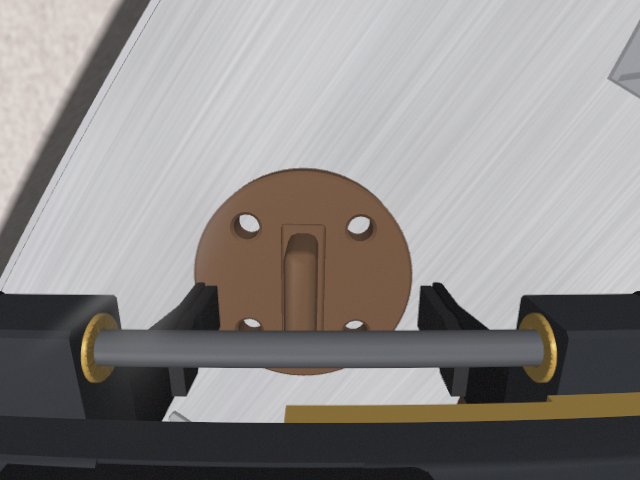

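Run:
```python
from h import *
np.set_printoptions(precision=4,suppress=True)
im=cv2.imread('pics/w3.png');i=ctrl.camera_info('wrist')
json.dump({k:np.array(v).tolist() for k,v in i.items()},open('w3.json','w'))
cv2.imwrite('pics/w3z.png',cv2.resize(im[160:340,190:420],None,fx=3.4,fy=3.3,interpolation=cv2.INTER_CUBIC))
# disc outline: brown mask
h=im.astype(int);m=((h[:,:,2]-h[:,:,0])>25).astype(np.uint8);m[325:]=0
e=cv2.findContours(m,cv2.RETR_EXTERNAL,cv2.CHAIN_APPROX_NONE)[0];e=max(e,key=len).reshape(-1,2)
e=e[(e[:,1]<262)]
P=atz(i,e,.02)[:,:2]
from scipy.optimize import least_squares
f=least_squares(lambda q:np.hypot(*(P-q[:2]).T)-q[2],[.4445,-.235,.062],loss='soft_l1',f_scale=.0005);print(f.x,len(P))
print(atz(i,[(246.5,225.5),(360.5,226.5)],.02))
```

```text
[ 0.444  -0.2344  0.0598] 276
[[ 0.402  -0.2283  0.02  ]
 [ 0.4518 -0.1922  0.02  ]]
```

View pics/w3z.png

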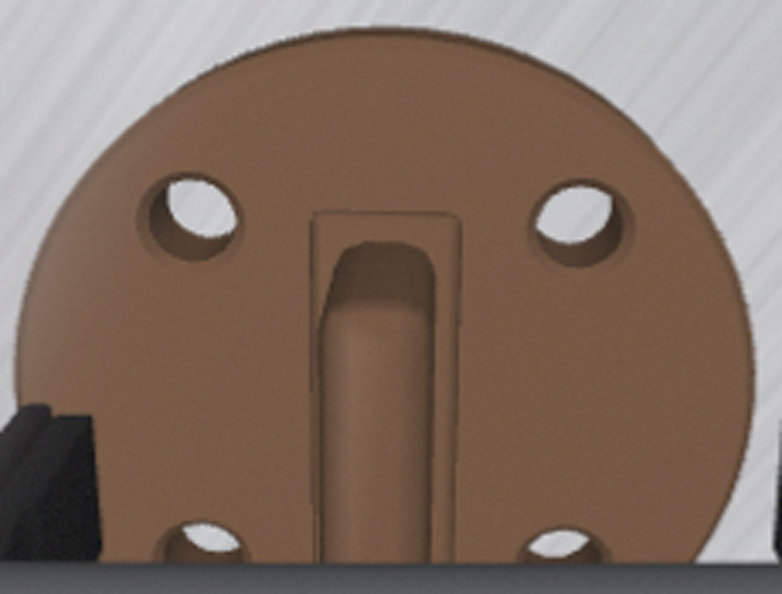

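```bash
python3 -m crank '{"dp": [[-0.3,0.25,0],[-0.3,0.25,0],[-0.3,0.25,0.5],[0,0,1.2],[0,0,1.2],[0,0,1.2],[0,0,0.7],[0,0,0]], "delta_rot": [[0,0,0.008],[0,0,0],[0,0,0],[0,0,0],[0,0,0],[0,0,0],[0,0,0],[0,0,0]]}'
python3 -c "
from h import *
plan([.4448,-0.2353,.044],36)"
```

```text
time: 4.35
position: [0.4426, -0.2347, 0.041]
tool_rot: [-2.987, -0.97, 0.004]
ft_force: [-0.6, -0.8, 0.5]
grip_width: 1.001
at [ 0.4426 -0.2347  0.041 ] 35.99
{"dp": [[0.02, 0.02, -0.04], [0.02, 0.02, -0.04], [0.02, 0.02, -0.04], [0.02, 0.02, -0.04], [0.02, 0.02, -0.04], [0.02, 0.02, -0.04], [0.02, 0.02, -0.04], [0.02, 0.02, -0.04]], "delta_rot": [[-0.0, 0.0, -0.0], [-0.0, 0.0, -0.0], [-0.0, 0.0, -0.0], [-0.0, 0.0, -0.0], [-0.0, 0.0, -0.0], [-0.0, 0.0, -0.0], [-0.0, 0.0, -0.0], [-0.0, 0.0, -0.0]]}
```

```bash
python3 -m crank '{"dp": [[0.15,0.18,-0.25],[0,0,0],[0,0,0],[0,0,0],[0,0,0],[0,0,0],[0,0,0],[0,0,0]], "delta_rot": [[0,0,0],[0,0,0],[0,0,0],[0,0,0],[0,0,0],[0,0,0],[0,0,0],[0,0,0]]}' 3.0 35
python3 -m crank '{"dp": [[0,0,0],[0,0,0],[0,0,0],[0,0,0],[0,0,0],[0,0,0],[0,0,0],[0,0,0]], "delta_rot": [[0,0,0],[0,0,0],[0,0,0],[0,0,0],[0,0,0],[0,0,0],[0,0,0],[0,0,0]]}' 0 35
python3 -c "
from h import *
s=ctrl.get_state();print(s['grip_width']*87)
plan([.4448,-0.2353,.14],36)"
```

```text
time: 5.15
position: [0.446, -0.2357, 0.045]
tool_rot: [-2.988, -0.97, -0.0]
ft_force: [0.5, -0.4, -0.3]
grip_width: 0.385
time: 5.95
position: [0.4457, -0.236, 0.045]
tool_rot: [-2.988, -0.97, 0.001]
ft_force: [-1.5, -1.6, 1.6]
grip_width: 0.18
15.694509993445047
at [ 0.4457 -0.236   0.045 ] 35.97
{"dp": [[-0.01, -0.01, -1.19], [-0.0, -0.01, -1.19], [-0.0, -0.01, -1.19], [-0.0, -0.01, -1.19], [-0.0, -0.01, -1.19], [-0.0, -0.01, -1.19], [-0.0, -0.01, -1.19], [-0.0, -0.01, -1.19]], "delta_rot": [[-0.0, 0.0, -0.0], [-0.0, 0.0, -0.0], [-0.0, 0.0, -0.0], [-0.0, 0.0, -0.0], [-0.0, 0.0, -0.0], [-0.0, 0.0, -0.0], [-0.0, 0.0, -0.0], [-0.0, 0.0, -0.0]]}
```

```bash
python3 -m crank '{"dp": [[0,0,-0.6],[0,0,-1.5],[0,0,-2.6],[0,0,-3],[0,0,-3],[0,0,-3],[0,0,-2],[0,0,-1]], "delta_rot": [[0,0,0],[0,0,0],[0,0,0],[0,0,0],[0,0,0],[0,0,0],[0,0,0],[0,0,0]]}'
python3 -c "
from h import *
im,i=snap('wrist','w4.png');json.dump({k:np.array(v).tolist() for k,v in i.items()},open('w4.json','w'))
s=ctrl.get_state();print(s['grip_width']*87,s['ft_force'],s['torque'])
plan([.5921,0.0724,.225],49.3)"
```

```text
time: 6.75
position: [0.4469, -0.236, 0.2147]
tool_rot: [2.987, 0.97, 0.006]
ft_force: [0.9, 0.2, -5.7]
grip_width: 0.182
15.792119042948439 [ 1.15915184 -0.1883417  -4.95239343] [-0.00220617 -0.06302142  0.02677039]
at [ 0.4472 -0.2361  0.2151] 35.98
{"dp": [[3.73, -2.06, -0.11], [3.79, -1.95, -0.12], [3.85, -1.84, -0.12], [3.9, -1.72, -0.12], [3.95, -1.61, -0.12], [3.99, -1.49, -0.12], [4.03, -1.38, -0.12], [4.07, -1.26, -0.12]], "delta_rot": [[0.0, -0.0, -0.029], [0.0, -0.0, -0.029], [0.0, -0.0, -0.029], [0.0, -0.0, -0.029], [0.0, -0.0, -0.029], [0.0, -0.0, -0.029], [0.0, -0.0, -0.029], [0.0, -0.0, -0.029]]}
```

View pics/w4.png

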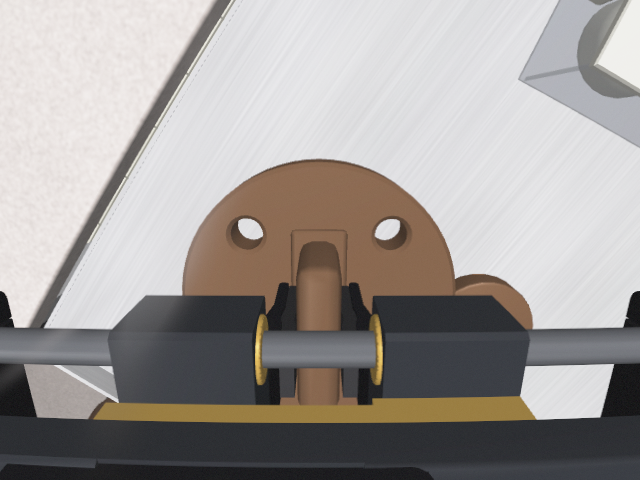

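Run:
```python
from h import *
np.set_printoptions(precision=4,suppress=True)
i={k:np.array(v) for k,v in json.load(open('w4.json')).items()}
im=cv2.imread('pics/w4.png')
cv2.imwrite('pics/w4z.png',cv2.resize(im[200:270,210:430],None,fx=3.6,fy=3.6,interpolation=cv2.INTER_CUBIC))
```

```text
(no output)
```

View pics/w4z.png

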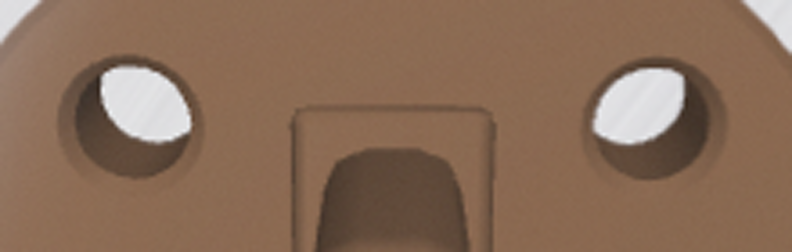

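Run:
```python
from h import *
np.set_printoptions(precision=4,suppress=True)
i={k:np.array(v) for k,v in json.load(open('w4.json')).items()}
tcp=np.array([.4471,-.2360,.2150])
P=atz(i,un([(134,120),(651,122)],3.6,210,200),.2150-.026);print(P)
d=P[1]-P[0];print(np.linalg.norm(d),np.degrees(np.arctan2(d[1],d[0])))
y=np.arctan2(d[1],d[0]); c=P.mean(0)[:2]+.0311*np.array([np.sin(y),-np.cos(y)]);print(c)
e=c-tcp[:2];y=np.radians(36);print('tool offset',e@[np.cos(y),np.sin(y)],e@[np.sin(y),-np.cos(y)])
```

```text
[[ 0.4037 -0.2287  0.189 ]
 [ 0.4535 -0.193   0.189 ]]
0.06131961275454933 35.6834990352518
[ 0.4468 -0.2361]
tool offset -0.0003472061660223641 -9.92229009848201e-05
```

```bash
python3 -m crank '{"dp": [[1.5,-0.8,0],[2.8,-1.5,0],[3.8,-1.9,0],[3.9,-1.8,0],[3.9,-1.6,0],[4.0,-1.5,0],[4.0,-1.4,0],[3.0,-1.0,0]], "delta_rot": [[0,0,-0.015],[0,0,-0.029],[0,0,-0.029],[0,0,-0.029],[0,0,-0.029],[0,0,-0.029],[0,0,-0.029],[0,0,-0.025]]}'
python3 -m crank '{"dp": [[2.0,-0.6,0],[1.0,-0.3,0],[0,0,0],[0,0,0],[0,0,0],[0,0,0],[0,0,0],[0,0,0]], "delta_rot": [[0,0,-0.02],[0,0,0],[0,0,0],[0,0,0],[0,0,0],[0,0,0],[0,0,0],[0,0,0]]}'
python3 -c "
from h import *
plan([.5921,0.0726,.215],49.6,1)"
```

```text
time: 7.6
position: [0.5713, 0.0339, 0.2098]
tool_rot: [-2.862, -1.29, 0.004]
ft_force: [0.3, -0.1, -5.9]
grip_width: 0.184
time: 8.4
position: [0.5846, 0.057, 0.2123]
tool_rot: [-2.855, -1.311, -0.001]
ft_force: [-0.1, -0.9, -5.4]
grip_width: 0.18
at [0.5846 0.057  0.2123] 49.34
{"dp": [[1.67, -0.45, -0.27], [0, 0, 0], [0, 0, 0], [0, 0, 0], [0, 0, 0], [0, 0, 0], [0, 0, 0], [0, 0, 0]], "delta_rot": [[0.0, -0.0, -0.004], [0, 0, 0], [0, 0, 0], [0, 0, 0], [0, 0, 0], [0, 0, 0], [0, 0, 0], [0, 0, 0]]}
```

Now centre and lower to just above the studs (underside about 0.145).

```bash
python3 -m crank '{"dp": [[0.8,-0.2,0],[0.85,-0.25,0],[0,0,0.8],[0,0,0.8],[0,0,0.4],[0,0,0],[0,0,0],[0,0,0]], "delta_rot": [[0,0,-0.004],[0,0,0],[0,0,0],[0,0,0],[0,0,0],[0,0,0],[0,0,0],[0,0,0]]}'
python3 -c "
from h import *
im,i=snap('wrist','w5.png');json.dump({k:np.array(v).tolist() for k,v in i.items()},open('w5.json','w'))
snap('scene','s5.png')
z=lambda f,g,a,b,c,d,k:cv2.imwrite('pics/'+g,cv2.resize(cv2.imread('pics/'+f)[a:b,c:d],None,fx=k,fy=k,interpolation=cv2.INTER_CUBIC))
z('s5.png','s5z.png',150,300,290,450,4.8) if 0 else z('s5.png','s5z.png',160,280,290,450,5)
plan([.5921,0.0726,.190],49.6,1)"
```

```text
time: 9.2
position: [0.5922, 0.0728, 0.1924]
tool_rot: [2.852, 1.318, 0.001]
ft_force: [-0.1, 0.3, -5.7]
grip_width: 0.183
at [0.5922 0.0729 0.1925] 49.61
{"dp": [[-0.03, 0.01, 0.25], [0, 0, 0], [0, 0, 0], [0, 0, 0], [0, 0, 0], [0, 0, 0], [0, 0, 0], [0, 0, 0]], "delta_rot": [[0.0, -0.001, 0.0], [0, 0, 0], [0, 0, 0], [0, 0, 0], [0, 0, 0], [0, 0, 0], [0, 0, 0], [0, 0, 0]]}
```

View pics/w5.png

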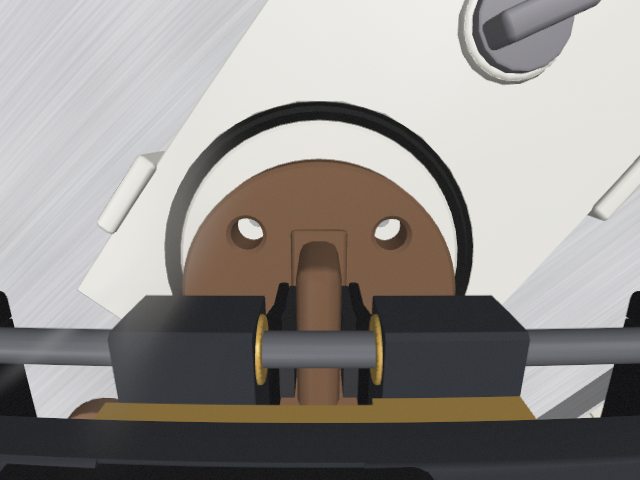

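View pics/s5z.png

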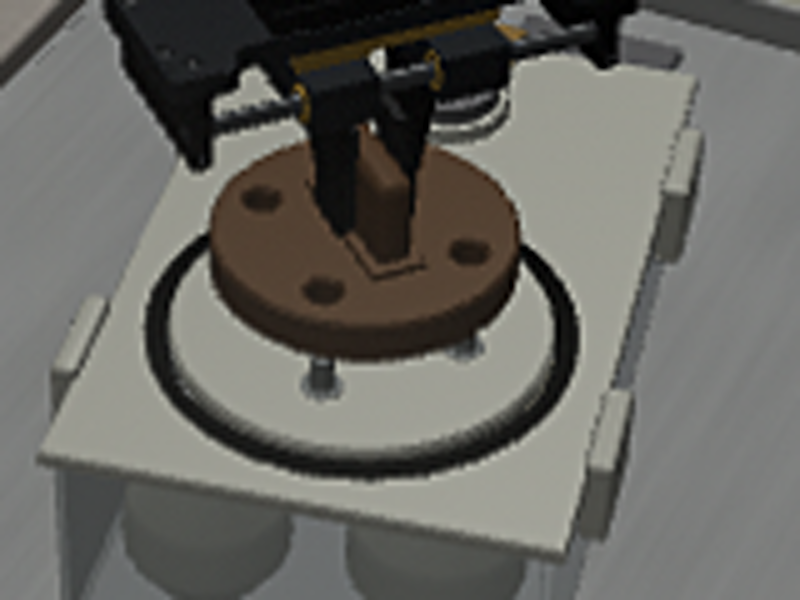

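```bash
python3 -m crank '{"dp": [[0,0,0.4],[0,0,0.4],[0,0,0.3],[0,0,0.2],[0,0,0.2],[0,0,0.2],[0,0,0],[0,0,0]], "delta_rot": [[0,0,0],[0,0,0],[0,0,0],[0,0,0],[0,0,0],[0,0,0],[0,0,0],[0,0,0]]}'
python3 -c "
from h import *
im,i=snap('wrist','w6.png')
cv2.imwrite('pics/w6z.png',cv2.resize(im[200:270,210:430],None,fx=3.6,fy=3.6,interpolation=cv2.INTER_CUBIC))
for k in range(1):
  s=ctrl.get_state();print(s['ft_force'],s['torque'])
plan([.5921,0.0726,.165],49.6,1)"
```

```text
time: 10.1
position: [0.592, 0.073, 0.1751]
tool_rot: [2.852, 1.318, 0.0]
ft_force: [-0.4, -0.1, -4.6]
grip_width: 0.182
[ 0.34065334 -0.51457768 -5.4517932 ] [-0.04121795  0.05344666  0.00153404]
at [0.5921 0.073  0.1752] 49.62
{"dp": [[-0.03, 0.03, 1.02], [0, 0, 0], [0, 0, 0], [0, 0, 0], [0, 0, 0], [0, 0, 0], [0, 0, 0], [0, 0, 0]], "delta_rot": [[0.0, -0.0, 0.0], [0, 0, 0], [0, 0, 0], [0, 0, 0], [0, 0, 0], [0, 0, 0], [0, 0, 0], [0, 0, 0]]}
```

View pics/w6z.png

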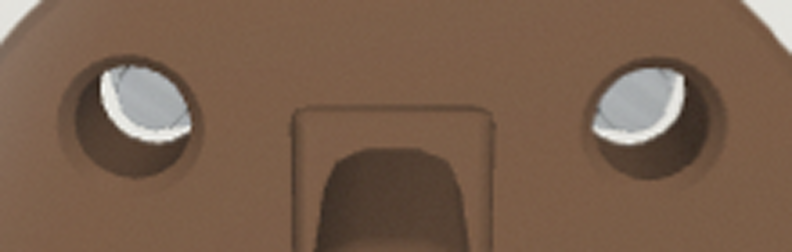

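```bash
python3 -m crank '{"dp": [[0,0,0.2],[0,0,0.2],[0,0,0.2],[0,0,0.2],[0,0,0.2],[0,0,0.1],[0,0,0],[0,0,0]], "delta_rot": [[0,0,0],[0,0,0],[0,0,0],[0,0,0],[0,0,0],[0,0,0],[0,0,0],[0,0,0]]}'
python3 -c "
from h import *
s=ctrl.get_state();print(s['ft_force'],s['torque'],s['position'])"
python3 -m crank '{"dp": [[0,0,0.15],[0,0,0.15],[0,0,0.1],[0,0,0],[0,0,0],[0,0,0],[0,0,0],[0,0,0]], "delta_rot": [[0,0,0],[0,0,0],[0,0,0],[0,0,0],[0,0,0],[0,0,0],[0,0,0],[0,0,0]]}'
python3 -c "
from h import *
s=ctrl.get_state();print(s['ft_force'],s['torque'],s['position'])
snap('scene','s7.png')
z=lambda f,g,a,b,c,d,k:cv2.imwrite('pics/'+g,cv2.resize(cv2.imread('pics/'+f)[a:b,c:d],None,fx=k,fy=k,interpolation=cv2.INTER_CUBIC))
z('s7.png','s7z.png',160,280,290,450,5)"
```

```text
time: 10.95
position: [0.592, 0.073, 0.1641]
tool_rot: [2.852, 1.318, 0.0]
ft_force: [-0.6, -0.0, -5.4]
grip_width: 0.179
[-0.5716507  -0.04761095 -5.41757764] [-0.01443388 -0.01265942 -0.02304454] [0.59202971 0.07298332 0.16411987]
time: 11.75
position: [0.5922, 0.073, 0.1602]
tool_rot: [2.852, 1.318, 0.001]
ft_force: [0.1, -0.3, -3.4]
grip_width: 0.181
[ 0.1074477  -0.29438476 -3.36852648] [-0.07424475 -0.15562697  0.01042523] [0.5922233  0.07303313 0.16024537]
```

View pics/s7z.png

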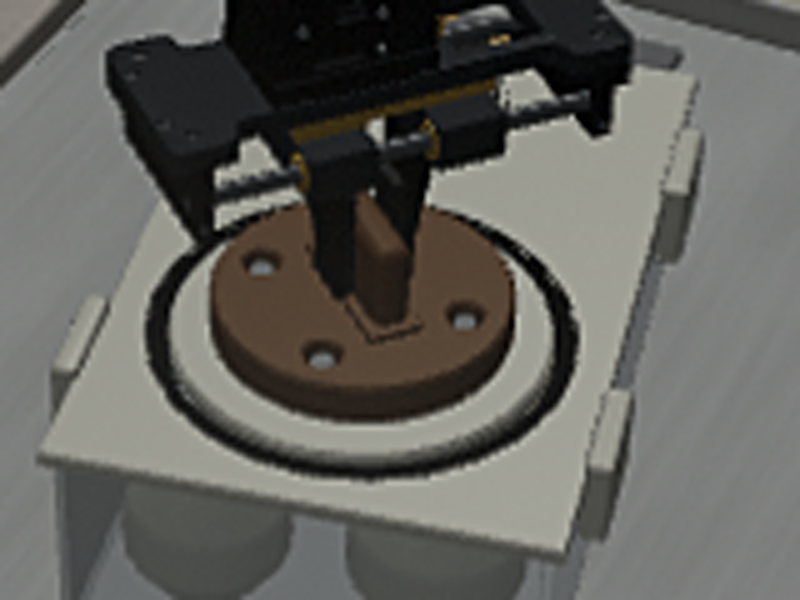

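```bash
python3 -m crank '{"dp": [[0,0,0.15],[0,0,0.1],[0,0,0.1],[0,0,0],[0,0,0],[0,0,0],[0,0,0],[0,0,0]], "delta_rot": [[0,0,0],[0,0,0],[0,0,0],[0,0,0],[0,0,0],[0,0,0],[0,0,0],[0,0,0]]}'
python3 -m crank '{"dp": [[0,0,0],[0,0,0],[0,0,0],[0,0,0],[0,0,0],[0,0,0],[0,0,0],[0,0,0]], "delta_rot": [[0,0,0],[0,0,0],[0,0,0],[0,0,0],[0,0,0],[0,0,0],[0,0,0],[0,0,0]]}' 4.5 35
```

```text
time: 12.6
position: [0.5922, 0.073, 0.1567]
tool_rot: [2.852, 1.318, 0.001]
ft_force: [1.7, 1.1, -0.2]
grip_width: 0.179
time: 13.4
position: [0.592, 0.073, 0.1566]
tool_rot: [-2.852, -1.318, -0.0]
ft_force: [-0.3, -0.3, 0.3]
grip_width: 0.521
```

```bash
python3 -m crank '{"dp": [[0,0,-0.5],[0,0,-1],[0,0,-1.5],[0,0,-2],[0,0,-2],[0,0,-1.5],[0,0,-0.8],[0,0,0]], "delta_rot": [[0,0,0],[0,0,0],[0,0,0],[0,0,0],[0,0,0],[0,0,0],[0,0,0],[0,0,0]]}' 6
python3 -c "
from h import *
snap('scene','s8.png')
im,i=snap('wrist','w8.png');json.dump({k:np.array(v).tolist() for k,v in i.items()},open('w8.json','w'))
z=lambda f,g,a,b,c,d,k:cv2.imwrite('pics/'+g,cv2.resize(cv2.imread('pics/'+f)[a:b,c:d],None,fx=k,fy=k,interpolation=cv2.INTER_CUBIC))
z('s8.png','s8z.png',160,280,290,450,5)
plan([.55,0.17,.248],-10,8)"
```

```text
time: 14.2
position: [0.5927, 0.073, 0.2512]
tool_rot: [2.851, 1.318, 0.004]
ft_force: [-0.0, 0.1, 0.4]
grip_width: 0.692
at [0.5917 0.073  0.2491] 49.62
{"dp": [[0.59, -1.18, 0.01], [0.43, -1.25, 0.01], [0.26, -1.29, 0.01], [0.09, -1.32, 0.01], [-0.08, -1.32, 0.01], [-0.25, -1.3, 0.01], [-0.42, -1.25, 0.01], [-0.57, -1.19, 0.01]], "delta_rot": [[-0.0, 0.0, 0.13], [-0.0, 0.0, 0.13], [-0.0, 0.0, 0.13], [-0.0, 0.0, 0.13], [-0.0, 0.0, 0.13], [-0.0, 0.0, 0.13], [-0.0, 0.0, 0.13], [-0.0, 0.0, 0.13]]}
```

View pics/w8.png

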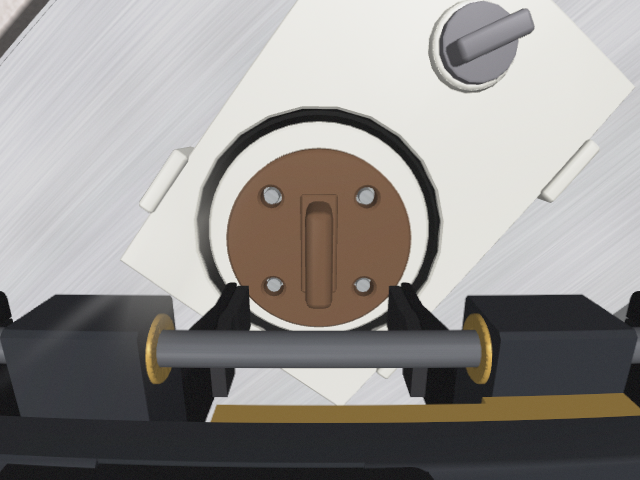

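View pics/s8z.png

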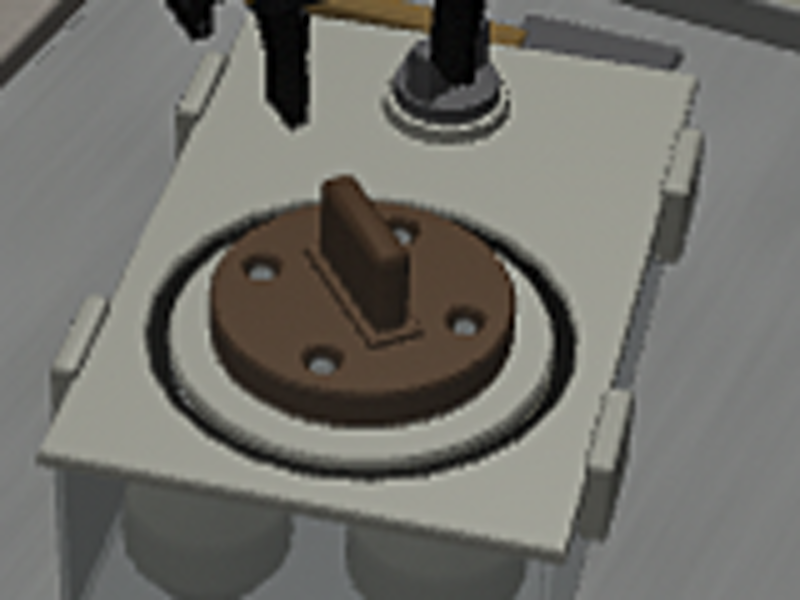

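```bash
python3 -c "
from h import *
im=cv2.imread('pics/w8.png')
cv2.imwrite('pics/w8z.png',cv2.resize(im[0:96,420:548],None,fx=6,fy=6,interpolation=cv2.INTER_CUBIC))"
```

```text
(no output)
```

View pics/w8z.png

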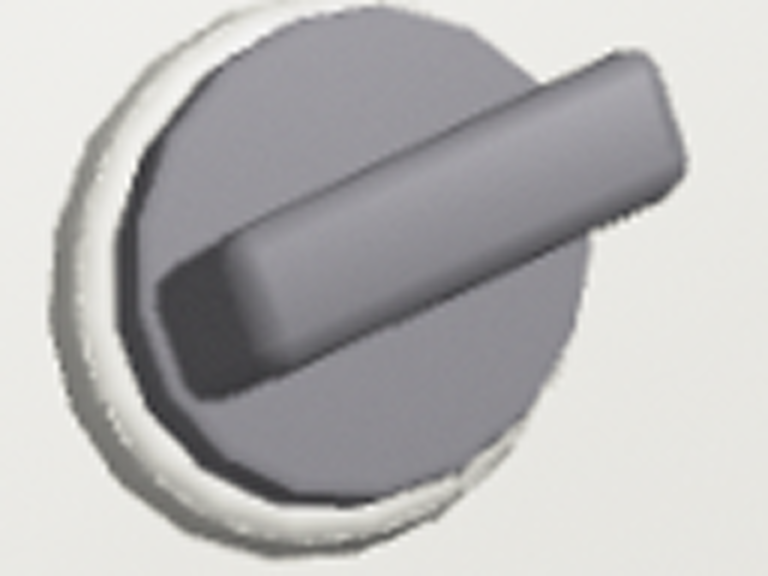

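```bash
python3 -m crank '{"dp": [[0.6,-1.2,0],[0.4,-1.2,0],[0.3,-1.3,0],[0.1,-1.3,0],[-0.1,-1.3,0],[-0.2,-1.3,0],[-0.4,-1.2,0],[-0.6,-1.2,0]], "delta_rot": [[0,0,0.13],[0,0,0.13],[0,0,0.13],[0,0,0.13],[0,0,0.13],[0,0,0.13],[0,0,0.13],[0,0,0.13]]}'
```

```text
time: 15.1
position: [0.5502, 0.1695, 0.2482]
tool_rot: [3.128, -0.281, -0.003]
ft_force: [0.7, -0.7, -0.1]
grip_width: 0.692
```

Run:
```python
from h import *
np.set_printoptions(precision=4,suppress=True)
i={k:np.array(v) for k,v in json.load(open('w8.json')).items()}
P=atz(i,un([(248,300),(664,118)],6,420,0),.152);print(P,P.mean(0));d=P[1]-P[0];print(np.linalg.norm(d),np.degrees(np.arctan2(d[1],d[0])))
print(atz(i,un([(362,250)],6,420,0),.128))
im,i=snap('wrist','w9.png');json.dump({k:np.array(v).tolist() for k,v in i.items()},open('w9.json','w'))
plan([.5605,.2292,.2],-19,8)
```

```text
[[0.5541 0.2082 0.152 ]
 [0.5657 0.2476 0.152 ]] [0.5599 0.2279 0.152 ]
0.041031220694181185 73.54322546362268
[[0.5596 0.2287 0.128 ]]
at [0.5491 0.1726 0.2481] -10.37
{"dp": [[0.01, -0.72, 0.6], [0.0, -0.72, 0.6], [-0.01, -0.72, 0.6], [-0.03, -0.72, 0.6], [-0.04, -0.72, 0.6], [-0.05, -0.72, 0.6], [-0.07, -0.72, 0.6], [-0.08, -0.72, 0.6]], "delta_rot": [[0.0, 0.0, 0.019], [0.0, 0.0, 0.019], [0.0, 0.0, 0.019], [0.0, 0.0, 0.019], [0.0, 0.0, 0.019], [0.0, 0.0, 0.019], [0.0, 0.0, 0.019], [0.0, 0.0, 0.019]]}
```

View pics/w9.png

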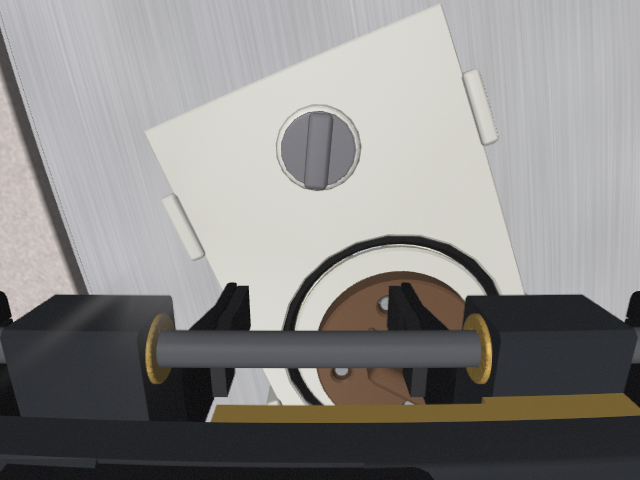

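Run:
```python
from h import *
np.set_printoptions(precision=4,suppress=True)
im=cv2.imread('pics/w9.png')
cv2.imwrite('pics/w9z.png',cv2.resize(im[95:200,260:380],None,fx=5.7,fy=5.7,interpolation=cv2.INTER_CUBIC))
i={k:np.array(v) for k,v in json.load(open('w9.json')).items()}
P=atz(i,[(316,187),(320.5,114)],.152);print(P,P.mean(0));d=P[1]-P[0];print(np.linalg.norm(d),np.degrees(np.arctan2(d[1],d[0])))
print(atz(i,[(318.5,147)],.118))
Q=atz(i,[(147,130),(441,5)],.112);d=Q[1]-Q[0];print(np.degrees(np.arctan2(d[1],d[0])),Q)
```

```text
[[0.5557 0.2094 0.152 ]
 [0.5656 0.2494 0.152 ]] [0.5606 0.2294 0.152 ]
0.04128166391123437 76.1150794260481
[[0.5609 0.23   0.118 ]]
11.350653981038885 [[0.4501 0.2618 0.112 ]
 [0.6515 0.3022 0.112 ]]
```

View pics/w9z.png

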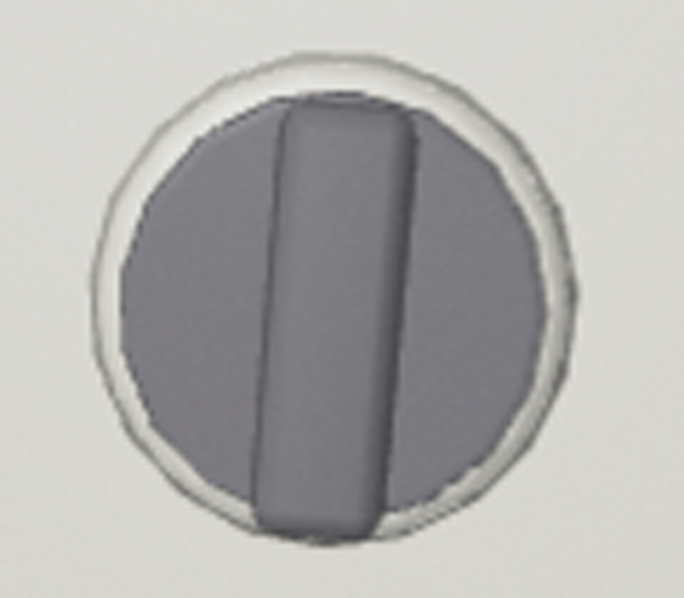

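```bash
python3 -m crank '{"dp": [[0,-0.7,0.6],[0,-0.8,0.6],[0,-0.8,0.6],[0,-0.8,0.6],[0,-0.8,0.6],[0,-0.7,0.6],[0,-0.7,0.6],[0,-0.5,0.3]], "delta_rot": [[0,0,0.009],[0,0,0.009],[0,0,0.009],[0,0,0.009],[0,0,0.009],[0,0,0.009],[0,0,0.009],[0,0,0.009]]}'
python3 -c "
from h import *
plan([.5605,.2293,.151],-14.5,1)"
```

```text
time: 15.95
position: [0.5626, 0.2268, 0.2037]
tool_rot: [3.117, -0.386, -0.001]
ft_force: [-0.7, 0.9, -0.1]
grip_width: 0.692
at [0.5626 0.2268 0.2037] -14.11
{"dp": [[-0.26, -0.19, 5.27], [0, 0, 0], [0, 0, 0], [0, 0, 0], [0, 0, 0], [0, 0, 0], [0, 0, 0], [0, 0, 0]], "delta_rot": [[0.001, 0.001, 0.007], [0, 0, 0], [0, 0, 0], [0, 0, 0], [0, 0, 0], [0, 0, 0], [0, 0, 0], [0, 0, 0]]}
```

```bash
python3 -m crank '{"dp": [[-0.2,0,0.6],[0,0,1],[0,0,0.7],[0,0,0],[0,0,0],[0,0,0],[0,0,0],[0,0,0]], "delta_rot": [[0,0,0],[0,0,0],[0,0,0],[0,0,0],[0,0,0],[0,0,0],[0,0,0],[0,0,0]]}'
python3 -c "
from h import *
plan([.5605,.2293,.151],-14.5,1)"
```

```text
time: 16.75
position: [0.561, 0.2267, 0.1819]
tool_rot: [-3.117, 0.385, -0.001]
ft_force: [0.1, 0.2, -0.9]
grip_width: 0.689
at [0.561  0.2267 0.1819] -14.09
{"dp": [[-0.12, -0.24, 3.09], [0, 0, 0], [0, 0, 0], [0, 0, 0], [0, 0, 0], [0, 0, 0], [0, 0, 0], [0, 0, 0]], "delta_rot": [[-0.001, -0.0, 0.007], [0, 0, 0], [0, 0, 0], [0, 0, 0], [0, 0, 0], [0, 0, 0], [0, 0, 0], [0, 0, 0]]}
```

```bash
python3 -m crank '{"dp": [[-0.12,-0.24,0.5],[0,0,0.8],[0,0,0.8],[0,0,0.6],[0,0,0.3],[0,0,0],[0,0,0],[0,0,0]], "delta_rot": [[0,0,0.007],[0,0,0],[0,0,0],[0,0,0],[0,0,0],[0,0,0],[0,0,0],[0,0,0]]}'
python3 -c "
from h import *
plan([.5605,.2293,.151],-14.5,1)"
```

```text
time: 17.55
position: [0.5605, 0.2293, 0.1519]
tool_rot: [-3.116, 0.396, -0.001]
ft_force: [-0.7, -0.4, 0.0]
grip_width: 0.689
at [0.5605 0.2293 0.1519] -14.5
{"dp": [[-0.0, 0.0, 0.09], [0, 0, 0], [0, 0, 0], [0, 0, 0], [0, 0, 0], [0, 0, 0], [0, 0, 0], [0, 0, 0]], "delta_rot": [[-0.001, -0.001, 0.0], [0, 0, 0], [0, 0, 0], [0, 0, 0], [0, 0, 0], [0, 0, 0], [0, 0, 0], [0, 0, 0]]}
```

```bash
python3 -m crank '{"dp": [[0,0,0.05],[0,0,0],[0,0,0],[0,0,0],[0,0,0],[0,0,0],[0,0,0],[0,0,0]], "delta_rot": [[0,0,0],[0,0,0],[0,0,0],[0,0,0],[0,0,0],[0,0,0],[0,0,0],[0,0,0]]}' 1.8 20
python3 -m crank '{"dp": [[0,0,0],[0,0,0],[0,0,0],[0,0,0],[0,0,0],[0,0,0],[0,0,0],[0,0,0]], "delta_rot": [[0,0,0],[0,0,0],[0,0,0],[0,0,0],[0,0,0],[0,0,0],[0,0,0],[0,0,0]]}' 0 20
python3 -c "
from h import *
s=ctrl.get_state();print(s['grip_width']*87,s['ft_force'],s['torque'],s['position'],yaw(s),s['joint_positions'])"
```

```text
time: 18.35
position: [0.5602, 0.2292, 0.151]
tool_rot: [-3.116, 0.396, -0.0]
ft_force: [-0.5, 0.5, -0.3]
grip_width: 0.221
time: 19.15
position: [0.5605, 0.2292, 0.1511]
tool_rot: [-3.116, 0.396, -0.001]
ft_force: [1.9, 0.0, -1.5]
grip_width: 0.158
13.710351240145496 [ 1.9239568   0.03311437 -1.48815617] [-0.1397779  -0.41518354  0.00591072] [0.56049433 0.22915467 0.15110799] -14.500532795324208 [-0.85287341  0.30628125  0.50467099  1.69776461 -0.15832017  1.177721
 -0.56019587]
```

```bash
python3 -m crank '{"dp": [[0,0,0],[0,0,0],[0,0,0],[0,0,0],[0,0,0],[0,0,0],[0,0,0],[0,0,0]], "delta_rot": [[0,0,0.06],[0,0,0.12],[0,0,0.13],[0,0,0.13],[0,0,0.13],[0,0,0.13],[0,0,0.1],[0,0,0.06]]}' 
python3 -m crank '{"dp": [[0,0,0],[0,0,0],[0,0,0],[0,0,0],[0,0,0],[0,0,0],[0,0,0],[0,0,0]], "delta_rot": [[0,0,0.05],[0,0,0.05],[0,0,0.05],[0,0,0.03],[0,0,0],[0,0,0],[0,0,0],[0,0,0]]}' 
python3 -c "
from h import *
s=ctrl.get_state();print(s['grip_width']*87,s['ft_force'],s['torque'],s['position'],yaw(s))"
```

```text
time: 19.95
position: [0.5605, 0.2291, 0.1511]
tool_rot: [-2.665, 1.664, -0.001]
ft_force: [2.1, -1.0, -2.0]
grip_width: 0.159
time: 20.75
position: [0.5605, 0.2291, 0.1511]
tool_rot: [-2.507, 1.892, -0.001]
ft_force: [3.7, -0.8, -2.1]
grip_width: 0.161
14.032407463780196 [ 3.67813342 -0.75820261 -2.0699792 ] [-0.16923013 -0.71958308 -0.0265026 ] [0.56051762 0.22912577 0.15112131] -74.07788024299214
```

Remaining about 4.6° to the stop; feel for it in small steps.

```bash
python3 -m crank '{"dp": [[0,0,0],[0,0,0],[0,0,0],[0,0,0],[0,0,0],[0,0,0],[0,0,0],[0,0,0]], "delta_rot": [[0,0,0.02],[0,0,0.02],[0,0,0.02],[0,0,0.01],[0,0,0],[0,0,0],[0,0,0],[0,0,0]]}' 
python3 -c "
from h import *
s=ctrl.get_state();print(s['grip_width']*87,s['ft_force'],s['torque'],s['position'],yaw(s))"
python3 -m crank '{"dp": [[0,0,0],[0,0,0],[0,0,0],[0,0,0],[0,0,0],[0,0,0],[0,0,0],[0,0,0]], "delta_rot": [[0,0,0.01],[0,0,0.01],[0,0,0.01],[0,0,0],[0,0,0],[0,0,0],[0,0,0],[0,0,0]]}' 
python3 -c "
from h import *
s=ctrl.get_state();print(s['grip_width']*87,s['ft_force'],s['torque'],s['position'],yaw(s))"
```

```text
time: 21.55
position: [0.5605, 0.2291, 0.1511]
tool_rot: [-2.439, 1.979, -0.001]
ft_force: [5.3, -1.4, -2.7]
grip_width: 0.156
13.609751697673323 [ 5.34374183 -1.38048428 -2.65870635] [-0.20301141 -1.00762793  0.03011891] [0.56050532 0.22909774 0.1511303 ] -78.10539441642437
time: 22.35
position: [0.5604, 0.2291, 0.1511]
tool_rot: [-2.411, 2.014, -0.001]
ft_force: [3.7, -0.9, -2.5]
grip_width: 0.16
13.879041206391232 [ 3.67912377 -0.94957177 -2.47253967] [-0.26211107 -1.01175483  0.49977287] [0.56041858 0.22911551 0.15113944] -79.75073451633443
```

```bash
python3 -m crank '{"dp": [[0,0,0],[0,0,0],[0,0,0],[0,0,0],[0,0,0],[0,0,0],[0,0,0],[0,0,0]], "delta_rot": [[0,0,0.01],[0,0,0.005],[0,0,0],[0,0,0],[0,0,0],[0,0,0],[0,0,0],[0,0,0]]}' 
python3 -c "
from h import *
s=ctrl.get_state();print(s['grip_width']*87,s['ft_force'],s['torque'],s['position'],yaw(s))"
python3 -m crank '{"dp": [[0,0,0],[0,0,0],[0,0,0],[0,0,0],[0,0,0],[0,0,0],[0,0,0],[0,0,0]], "delta_rot": [[0,0,-0.01],[0,0,-0.005],[0,0,0],[0,0,0],[0,0,0],[0,0,0],[0,0,0],[0,0,0]]}' 4 
python3 -m crank '{"dp": [[0,0,-0.5],[0,0,-1.5],[0,0,-2],[0,0,-2],[0,0,-2],[0,0,-1.5],[0,0,-0.8],[0,0,0]], "delta_rot": [[0,0,0],[0,0,0],[0,0,0],[0,0,0],[0,0,0],[0,0,0],[0,0,0],[0,0,0]]}' 6
python3 -c "
from h import *
snap('scene','s10.png')
plan([.47,.16,.26],0,8)
z=lambda f,g,a,b,c,d,k:cv2.imwrite('pics/'+g,cv2.resize(cv2.imread('pics/'+f)[a:b,c:d],None,fx=k,fy=k,interpolation=cv2.INTER_CUBIC))
z('s10.png','s10z.png',150,270,290,450,5)"
```

```text
time: 23.15
position: [0.5603, 0.2291, 0.1511]
tool_rot: [-2.395, 2.034, -0.0]
ft_force: [4.6, -2.3, -1.1]
grip_width: 0.164
14.256378872592776 [ 4.55518621 -2.30526044 -1.09316254] [-0.4619297  -0.90454102  0.45450546] [0.56032207 0.22905095 0.15114286] -80.67899456076894
time: 23.95
position: [0.5603, 0.2293, 0.1511]
tool_rot: [-2.41, 2.015, 0.0]
ft_force: [-0.1, 0.4, 0.6]
grip_width: 0.457
time: 24.75
position: [0.5609, 0.2294, 0.2556]
tool_rot: [-2.408, 2.014, -0.001]
ft_force: [-0.6, -0.1, 1.8]
grip_width: 0.686
at [0.5603 0.2293 0.2543] -79.81
{"dp": [[0.65, 1.26, -0.07], [0.42, 1.36, -0.07], [0.18, 1.41, -0.07], [-0.07, 1.42, -0.07], [-0.31, 1.39, -0.07], [-0.55, 1.31, -0.07], [-0.77, 1.2, -0.07], [-0.96, 1.05, -0.07]], "delta_rot": [[-0.0, -0.0, -0.174], [-0.0, -0.0, -0.174], [-0.0, -0.0, -0.174], [-0.0, -0.0, -0.174], [-0.0, -0.0, -0.174], [-0.0, -0.0, -0.174], [-0.0, -0.0, -0.174], [-0.0, -0.0, -0.174]]}
```

View pics/s10z.png

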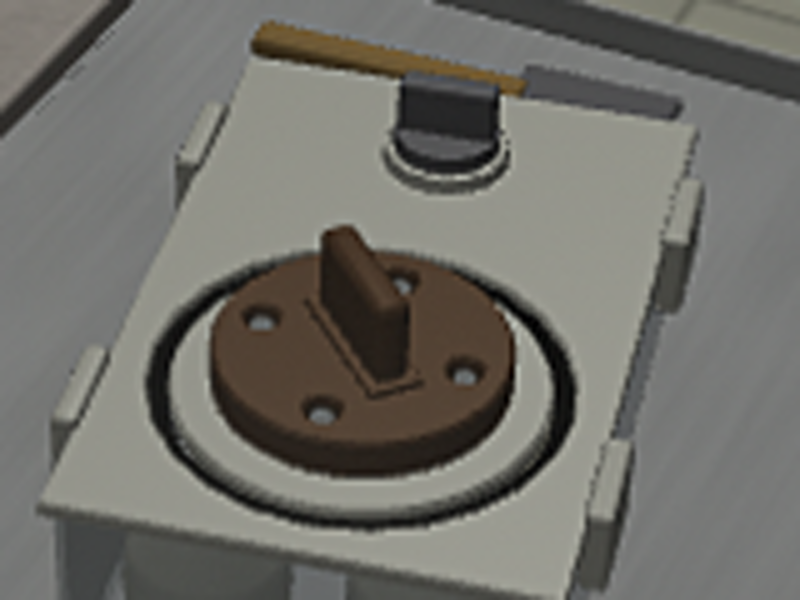

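```bash
python3 -m crank '{"dp": [[0,0.5,0],[0,1,0],[0,1.5,0],[0,1.5,0],[0,1,0],[0,0.5,0],[0,0,0],[0,0,0]], "delta_rot": [[0,0,0],[0,0,0],[0,0,0],[0,0,0],[0,0,0],[0,0,0],[0,0,0],[0,0,0]]}'
python3 -c "
from h import *
im,i=snap('wrist','w11.png');json.dump({k:np.array(v).tolist() for k,v in i.items()},open('w11.json','w'));snap('top','t11.png')"
```

```text
time: 25.6
position: [0.5014, 0.2187, 0.2542]
tool_rot: [-2.41, 2.015, -0.0]
ft_force: [-0.1, -0.8, -0.5]
grip_width: 0.691
```

View pics/w11.png

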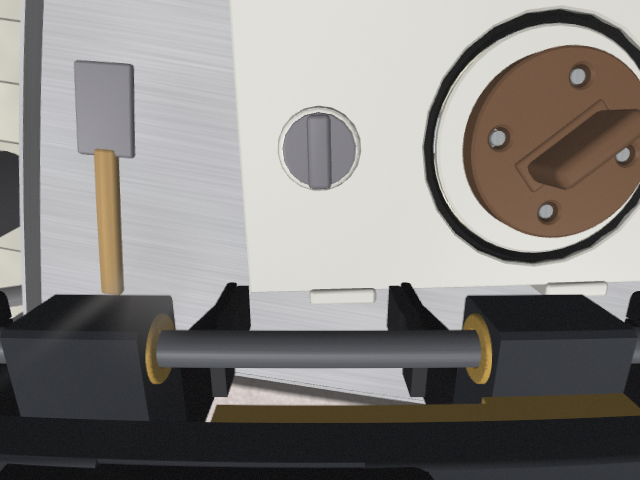

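View pics/t11.png

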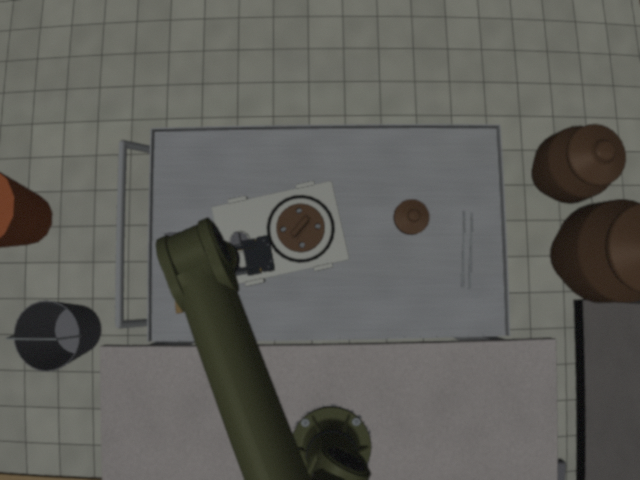

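Run:
```python
from h import *
np.set_printoptions(precision=4,suppress=True)
im=cv2.imread('pics/w11.png')
cv2.imwrite('pics/w11z.png',cv2.resize(im[95:200,260:380],None,fx=5.7,fy=5.7,interpolation=cv2.INTER_CUBIC))
i={k:np.array(v) for k,v in json.load(open('w11.json')).items()}
Q=atz(i,[(231,0),(250,291)],.112);d=Q[0]-Q[1];print('cover edge',np.degrees(np.arctan2(d[1],d[0])),np.linalg.norm(d))
```

```text
cover edge 11.292080997649135 0.19808648530979306
```

View pics/w11z.png

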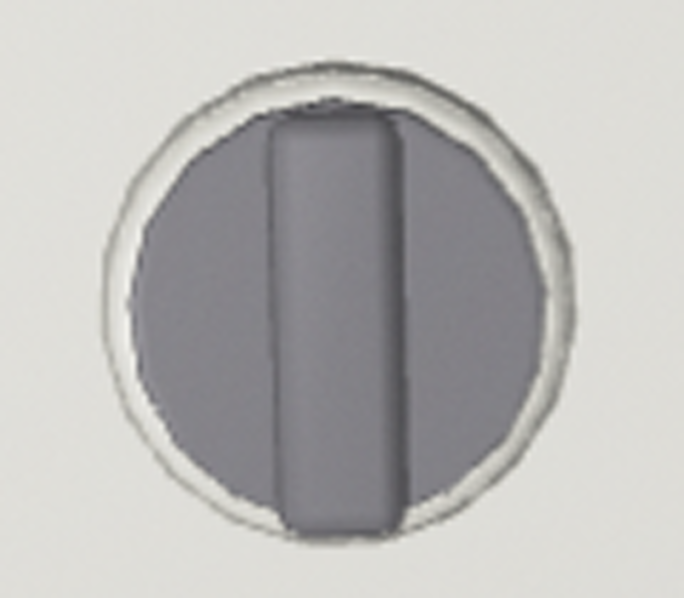

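Run:
```python
from h import *
i={k:np.array(v) for k,v in json.load(open('w11.json')).items()}
P=atz(i,un([(344,530),(335,118)],5.7,260,95),.152);d=P[1]-P[0];print(P,np.degrees(np.arctan2(d[1],d[0])))
```

```text
[[0.5400315  0.22465795 0.152     ]
 [0.58107517 0.23299524 0.152     ]] 11.482384123196855
```

```bash
python3 -c "
from h import *
print(ctrl.get_state()['qd'].round(3)); print(ctrl.close_job())"
```

```text
[ 0.001  0.002 -0.001 -0.     0.001  0.001 -0.002]
the job is handed in; nothing more can be done
None
```

The weight is on the press lid with all four studs in its holes, the vent cap is shut, and I handed the job in at about 26 s of the 61 s allowed.

- **Weight:** I turned it about 13.6° to match the studs and lowered it slowly. There was no added force as it passed the stud tops. It met the lid at the expected height, and I let go only when the lid carried its whole load. The pictures afterwards show it lying flat with a stud visible in every hole.
- **Vent cap:** I turned it clockwise about 64° until the wrist moment jumped from 0.03 to about 0.5 N m at the stop. The last wrist picture puts the rib at 11.5°, against 11.3° for straight across the box. That difference is within measuring error. While I pressed on the stop the gripper moved about 1–2° further than the cap, by slipping or flexing, and I backed it off about 1° as the jaws opened.
- **Other things:** In the last top and wrist pictures, the plain weight, chopsticks and scraper look to be where they were. I checked this by eye only. The robot was clear of everything and at rest when I handed in.

No check failed. The small disagreements were about 1 mm between cameras on the lid centre and a first estimate of the rib angle that was a few degrees low. Both were corrected before the steps that used them.

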